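Find the socket that fits the cabinet's levelling foot

TASK

Find the socket on the rack that fits the nut of the levelling foot in the red-cheeked jig: the snug one, that is the smallest that goes all the way down over the nut; put any socket you try that does not fit back over a peg of the rack. Finish while holding: leave the fitting socket seated fully home and upright on that nut with the gripper still closed on its grip, and the other two sockets standing on rack pegs. Leave the screwdriver, the tin and the spool where they are.

Things in the scene. Friction and masses are not known exactly. Their poses are not given: they have to be found in the camera images.
- socket_small: The smallest socket: a loose steel cup 30 mm across and 34 mm tall, mouth down over a rack peg (which one varies), under a yellow square grip, 22 x 22 mm, from 34 to 78 mm above the mouth. Hex hole 20 mm across flats, 28 mm deep. Origin: centre of the mouth rim; z up. x and y are normal to the grip's flats; two hex flats face +x and -x. 0.1 to 0.35 kg.
- socket_mid: The middle socket: a loose steel cup 37 mm across and 34 mm tall, mouth down over a rack peg (which one varies), under a green square grip, 22 x 22 mm, from 34 to 78 mm above the mouth. Hex hole 26 mm across flats, 28 mm deep. Origin: centre of the mouth rim; z up. x and y are normal to the grip's flats; two hex flats face +x and -x. 0.1 to 0.35 kg.
- socket_large: The largest socket: a loose steel cup 44 mm across and 34 mm tall, mouth down over a rack peg (which one varies), under a blue square grip, 22 x 22 mm, from 34 to 78 mm above the mouth. Hex hole 32 mm across flats, 28 mm deep. Origin: centre of the mouth rim; z up. x and y are normal to the grip's flats; two hex flats face +x and -x. 0.1 to 0.35 kg.
- nut_p (a point): Brass hex nut of one of three fixed levelling feet, chamfered on top, the bolt end 5 mm above it; it does not turn. The three nuts are 18, 24 and 30 mm across flats and 10, 13, 16 mm high; which name is which size is not told, and which foot is in the jig varies. Point: centre of the nut's underside, 32 mm above the table; z up; two flats face +x and -x.
- nut_q (a point): Brass hex nut of one of three fixed levelling feet, chamfered on top, the bolt end 5 mm above it; it does not turn. The three nuts are 18, 24 and 30 mm across flats and 10, 13, 16 mm high; which name is which size is not told, and which foot is in the jig varies. Point: centre of the nut's underside, 32 mm above the table; z up; two flats face +x and -x.
- nut_r (a point): Brass hex nut of one of three fixed levelling feet, chamfered on top, the bolt end 5 mm above it; it does not turn. The three nuts are 18, 24 and 30 mm across flats and 10, 13, 16 mm high; which name is which size is not told, and which foot is in the jig varies. Point: centre of the nut's underside, 32 mm above the table; z up; two flats face +x and -x.
- jig: Fixed plywood plate 130 (x) x 110 x 12 mm, red cheeks 28 mm high at +x and -x, screws to 31 mm. The foot to do stands at its centre: rubber pad, 58 mm dark steel disc, nut. Fit is 2 mm play across flats; home, the mouth rim rests on the disc, level with the nut point. A socket too small stops over 8 mm higher; one too large drops over loose and is wrong: try from the smallest. Origin: underside.
- rack: Fixed dark wooden socket rack, 85 (x) x 235 (y) x 15 mm, with three brass pegs in a row along its y, 75 mm apart. Origin: centre of the underside; z up.
- peg0 (a point): Foot of a brass peg, 14 mm diameter and 20 mm tall, on the rack's top face (15 mm above the table), at the rack's y = -75 mm. A socket is in place when standing over it, mouth on the rack.
- peg1 (a point): Foot of a brass peg, 14 mm diameter and 20 mm tall, on the rack's top face (15 mm above the table), at the rack's y = 0 mm. A socket is in place when standing over it, mouth on the rack.
- peg2 (a point): Foot of a brass peg, 14 mm diameter and 20 mm tall, on the rack's top face (15 mm above the table), at the rack's y = 75 mm. A socket is in place when standing over it, mouth on the rack.
- screwdriver: Bystander: loose screwdriver lying beyond the work, 200 mm long, orange handle 26 mm thick. Origin: below its middle, on the table; x along it towards the blade.
- tin: Bystander: loose closed tin, 48 mm diameter, 50 mm tall, standing nearer the robot. Origin: centre of underside.
- spool: Bystander: loose wooden spool, 44 mm diameter, 48 mm tall, standing beyond the jig. Origin: centre of underside.
Mind the look-alikes: they are no part of the job. What is shaped like the rack but purple is not meant.

How it is judged:
At the end, for the whole second after the job is handed in: The matching socket (20 mm on the 18 nut, 26 on 24, 32 on 30) is on the jig's nut within 3 mm sideways and 3 mm of home, under 0.08 rad tilt, still, gripped with over 2 N; the other two stand upright over rack pegs (origin within 14 mm of a peg's foot) (((horizontal distance between nut_p and jig below 0.02 m and horizontal distance between socket_small and nut_p below 0.003 m and z of socket_small in the frame of nut_p between -0.003 and 0.003 m and angle between socket_small's own z axis and vertical below 0.08 rad and contact force between the fingers and socket_small above 2 N and linear speed of socket_small below 0.02 m/s and (angle between socket_mid's own z axis and vertical below 0.12 rad and (distance between socket_mid and peg0 below 0.014 m or distance between socket_mid and peg1 below 0.014 m or distance between socket_mid and peg2 below 0.014 m)) and (angle between socket_large's own z axis and vertical below 0.12 rad and (distance between socket_large and peg0 below 0.014 m or distance between socket_large and peg1 below 0.014 m or distance between socket_large and peg2 below 0.014 m))) or (horizontal distance between nut_q and jig below 0.02 m and horizontal distance between socket_mid and nut_q below 0.003 m and z of socket_mid in the frame of nut_q between -0.003 and 0.003 m and angle between socket_mid's own z axis and vertical below 0.08 rad and contact force between the fingers and socket_mid above 2 N and linear speed of socket_mid below 0.02 m/s and (angle between socket_small's own z axis and vertical below 0.12 rad and (distance between socket_small and peg0 below 0.014 m or distance between socket_small and peg1 below 0.014 m or distance between socket_small and peg2 below 0.014 m)) and (angle between socket_large's own z axis and vertical below 0.12 rad and (distance between socket_large and peg0 below 0.014 m or distance between socket_large and peg1 below 0.014 m or distance between socket_large and peg2 below 0.014 m))) or (horizontal distance between nut_r and jig below 0.02 m and horizontal distance between socket_large and nut_r below 0.003 m and z of socket_large in the frame of nut_r between -0.003 and 0.003 m and angle between socket_large's own z axis and vertical below 0.08 rad and contact force between the fingers and socket_large above 2 N and linear speed of socket_large below 0.02 m/s and (angle between socket_small's own z axis and vertical below 0.12 rad and (distance between socket_small and peg0 below 0.014 m or distance between socket_small and peg1 below 0.014 m or distance between socket_small and peg2 below 0.014 m)) and (angle between socket_mid's own z axis and vertical below 0.12 rad and (distance between socket_mid and peg0 below 0.014 m or distance between socket_mid and peg1 below 0.014 m or distance between socket_mid and peg2 below 0.014 m))))); the arm keeps its last pose, push and grip.
It fails at once if the screwdriver is moved more than 30 mm (distance of screwdriver from where it was at the start of the episode above 0.03 m).
It fails at once if the tin is moved more than 30 mm (distance of tin from where it was at the start of the episode above 0.03 m).
It fails at once if the spool is moved more than 30 mm (distance of spool from where it was at the start of the episode above 0.03 m).
It also fails if it takes over 72 s, if anything falls off the work surface, if the arm or the gripper's body presses on something with over 40 N, if the wrist force passes 120 N, or if a joint passes its speed limit or range.

ROBOT

A 7-joint arm with a two-finger parallel gripper is mounted at the origin on the work surface. World frame = base frame: x ahead of the robot, y to its left, z up, the work surface at z = 0. Lengths are in m, angles in rad, forces in N, time in s.
With the tool pointing down it reaches from about 0.35 to 0.9 m from the base axis. Payload 8.1 kg.
Tool frame: the origin (TCP) lies midway between the tips of the shut fingers; the grasp point (between the pads) lies 19 mm behind it; z points along the fingers, y is the line along which they close (so a half turn about z gives the same grasp; the last joint's range is limited). The gripper opens to 92 mm and grips with 3 to 60 N. Pads are 19 mm wide; open, the fingers measure 130 mm over their backs; the gripper's body (75 mm by 190 mm) begins 47 mm behind the grasp point.
Start: joints at [1.245, 0.434, 0.025, 1.573, -0.012, 1.134, -0.075], TCP at [0.138, -0.61, 0.227] pointing down, gripper open.
Joint ranges: [-2.62, 2.62], [-0.44, 2.09], [-1.27, 1.32], [0.08, 2.57], [-1.32, 4.46], [0.12, 2], [-2.74, 2.74]. Speed limits (rad/s): [2.22, 2.22, 3.01, 3.01, 3.14, 3.14, 3.14].

INTERFACE

Orientations are given as a rotation vector (axis times angle).
In Python, from cell import arm gives the robot as it stands.
- The arm moves only by the tool send_rows, never from a script. Its argument "increments" is a list of rows, each a list of 3 entries, a list of its own where there are three numbers: the finger opening in cm, from 0 to 9.18, then the shift along the tool's x, y, z in cm, then the turn, a rotation vector about the tool's x, y, z in rad. A call has 1 to 5 rows; each row shifts and turns the commanded pose from where the row before left it, along the tool's axes as they then stand; what a row does not reach is not made up. A row lasts 1/10 s, in which the tool goes at most 50 mm and 8.59 degrees, less where a joint would pass 70% of its speed; a pose out of reach is approached as far as the arm can. A call is refused whole if a number of a shift passes 5 or a number of a turn 0.15, either way. A call with a gripper value outside its range is refused whole. The fingers move at their own pace and stop on an object; "force" is the grip in N (left out, the last holds). Time passes only in rows, so rows that do not move let the fingers close. It gives the time, the measured TCP pose, the force, the opening and the grip force at its end, in the units of the state.
- arm.observe(): the state, without advancing time (a new reading comes with each control period).
- arm.get_image(name): name is "scene" or "top"; returns the picture (420x560x3 uint8, red, green, blue); there is no depth.
- arm.camera_params(name): a dict with "camera_matrix" (3x3 intrinsics, pixels), "R" (3x3) and "t" (3): a world point X has camera coordinates R X + t. Camera axes: x right, y down, z forward; pixel columns grow to the right and rows downward; lengths in m; the calibration is good to about 2 mm. A picture is of the moment at which its call begins. camera_params takes no time and is no camera call.
- arm.sign_off(): hands the job in; it is judged then, once.
The state is a dict: "clock": time; "joints": joint angles; "dq": joint speeds; "joint_efforts": joint torques, N m; "position": TCP position; "ee_rot": TCP orientation; "force": force on the tool from outside, world axes, zero at the start; "ft_torque": the same for the moment, N m; "width": opening from 0.0 (shut) to 1.0 (fully open); "gripper_force": force on a finger pad.
Only numpy, scipy, OpenCV 4.12 (cv2) and the standard library are available. Lean on these libraries where they do the work, as an engineer would, in place of code of your own. Each camera call takes 0.05 s, during which the arm holds its last target. There are 200 camera calls.

## Working session

There is one attempt and no reset: what is moved stays moved. The work goes in short steps, Python scripts to look and compute and a tool call to move; the robot and the scene stay as the last step left them, time stands still between calls to the robot, and variables do not carry over. Pictures are saved under pics/ and viewed, at most 10 in all, crops included, and the job is handed in when it is done.

Besides the shell and the picture viewer there is one more tool, called after "Call:" by a JSON object that holds its "op" and its "data", one argument or row to a line. send_rows: Moves the arm, as the interface text tells. Its arguments: {"type":"object","properties":{"increments":{"type":"array"},"force":{"type":"number"}},"required":["increments"]}

```bash
mkdir -p pics; python3 - <<'E'
from cell import arm
import cv2
print(arm.observe())
for n in("scene","top"):
    cv2.imwrite(f"pics/{n}0.png",arm.get_image(n)[:,:,::-1]); print(n,arm.camera_params(n))
E
```

```text
{'clock': 0.0, 'joints': array([ 1.24536557,  0.4352011 ,  0.02497834,  1.574123  , -0.01156138,
        1.13397296, -0.07510312]), 'dq': array([ 0.00061745,  0.0008926 , -0.00023056,  0.00133698,  0.00102979,
       -0.00135575, -0.00144686]), 'joint_efforts': array([ 1.25049537e-03, -6.67833853e+01,  9.85997804e-01, -3.14459896e+01,
       -6.03896356e-02,  4.29528253e-02,  1.70580051e-04]), 'position': array([ 0.1379334 , -0.6090608 ,  0.22594861]), 'ee_rot': array([-3.12061338e+00, -3.49032658e-01,  5.49067717e-04]), 'force': array([-0.28494608,  0.51465753,  0.55298279]), 'ft_torque': array([-0.05355473, -0.00463143,  0.03845771]), 'gripper_force': 0.0, 'width': 0.9975914097297088}
scene {'camera_matrix': array([[393.63047477,   0.        , 286.39730827],
       [  0.        , 393.63047477, 210.48991406],
       [  0.        ,   0.        ,   1.        ]]), 'R': array([[-0.8916837 ,  0.45264278, -0.00383173],
       [ 0.31305672,  0.61054783, -0.72747978],
       [-0.32694902, -0.64988142, -0.68611842]]), 't': array([ 0.45578007, -0.1595773 ,  1.15184831])}
top {'camera_matrix': array([[395.70355071,   0.        , 281.33085433],
       [  0.        , 395.70355071, 211.81483562],
       [  0.        ,   0.        ,   1.        ]]), 'R': array([[-0.01597998, -0.99986904,  0.00255982],
       [-0.9774473 ,  0.01508236, -0.2106402 ],
       [ 0.21057401, -0.00586811, -0.97756031]]), 't': array([0.0328399 , 0.55114786, 0.99827858])}
```

View pics/scene0.png

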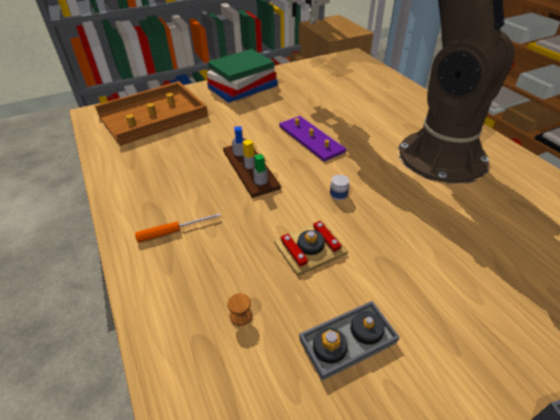

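View pics/top0.png

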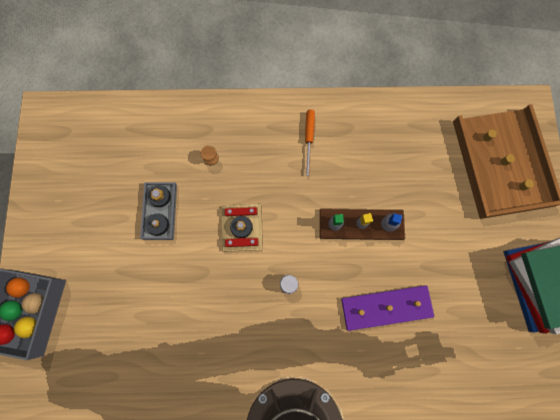

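The scene view shows: rack with blue, yellow and green grips at (250,165), jig at (311,246), tin (340,187), spool (240,308) and screwdriver (178,229). The top view shows: rack (362,224) with green (339,219), yellow (367,218) and blue (396,219), and jig (241,228).
Look-alikes: purple rack at top (388,307), brown tray with pegs (510,160), grey tray with two other feet (158,211). By the description I choose the dark rack at (362,224) and the red-cheeked jig at (241,228). One crop to check.

```bash
python3 - <<'E'
import cv2,numpy as np
a=cv2.imread("pics/top0.png"); s=cv2.imread("pics/scene0.png")
r=lambda i,x,y,w,h,k:cv2.resize(i[y:y+h,x:x+w],None,fx=k,fy=k,interpolation=cv2.INTER_CUBIC)
A=r(a,216,200,50,54,5.5)[:297]; B=r(a,132,176,50,54,5.5)[:297]; C=r(a,315,200,95,54,2.6)
D=r(s,270,210,80,64,4);E=r(s,300,300,100,75,4)
out=np.zeros((600,800,3),np.uint8)
out[:297,:275]=A;out[:297,277:552]=B;out[:C.shape[0],553:553+C.shape[1]]=C[:,:247]
out[300:556,:320]=D;out[300:600,330:730]=E
cv2.imwrite("pics/crop.png",out)
E
```

```text
(no output)
```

View pics/crop.png

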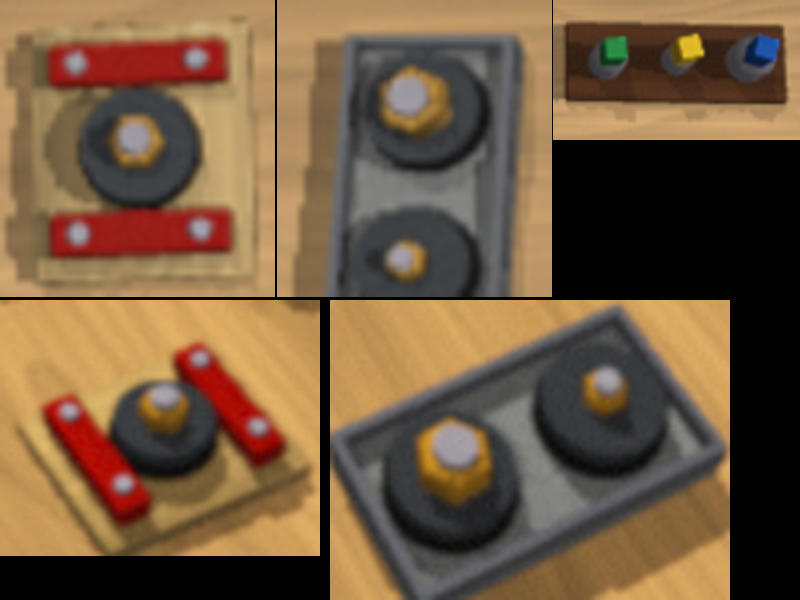

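The crop shows the jig's nut at top (241,226) is between the two tray nuts in size: one clearly bigger at (158,195), one smaller at (157,225). So the jig nut should be the 24 mm one and green (mid) the fitting socket. Now I measure.

```bash
cat > h.py <<'E'
import cv2,numpy as np
from scipy.spatial.transform import Rotation as Ro
from cell import arm
def ray(n,uv):
    c=arm.camera_params(n);R=c["R"];o=-R.T@c["t"]
    d=R.T@np.linalg.inv(c["camera_matrix"])@[uv[0],uv[1],1]
    return o,d
def plane(n,uv,z):
    o,d=ray(n,uv);return o+d*(z-o[2])/d[2]
def tri(uv1,uv2):
    (a,d),(b,e)=ray("scene",uv1),ray("top",uv2)
    k=np.linalg.lstsq(np.c_[d,-e],b-a,rcond=None)[0]
    p,q=a+k[0]*d,b+k[1]*e
    return (p+q)/2,np.linalg.norm(p-q)
def proj(n,X):
    c=arm.camera_params(n);p=c["camera_matrix"]@(c["R"]@np.array(X)+c["t"]);return p[:2]/p[2]
HS=dict(green=((50,110,40),(85,255,255)),yellow=((22,150,120),(34,255,255)),blue=((100,140,50),(125,255,255)),red=((0,200,90),(6,255,255)))
def mask(im,c):
    return cv2.inRange(cv2.cvtColor(im,cv2.COLOR_BGR2HSV),*HS[c])
def blobs(m,box,amin=5):
    x,y,w,h=box;n,l,s,c=cv2.connectedComponentsWithStats(m[y:y+h,x:x+w])
    return [(s[i,4],c[i]+[x,y],(l==i)) for i in range(1,n) if s[i,4]>=amin]
E
python3 - <<'E'
from h import *
np.set_printoptions(precision=4,suppress=True)
a=cv2.imread("pics/top0.png"); s=cv2.imread("pics/scene0.png")
for n,im,bx,jb,rb in(("top",a,(315,200,95,50),(216,200,50,54),0),("scene",s,(220,115,65,75),(270,210,80,64),0)):
    hsv=cv2.cvtColor(im,cv2.COLOR_BGR2HSV)
    for c in("green","yellow","blue"):
        b=max(blobs(mask(im,c),bx),key=lambda t:t[0])
        ys,xs=np.where(b[2]);ys+=bx[1];xs+=bx[0];v=hsv[ys,xs,2]
        t,_=cv2.threshold(v.astype(np.uint8),0,255,cv2.THRESH_OTSU)
        k=v>t;P=np.c_[xs[k],ys[k]]
        W=np.array([plane(n,p,.093)[:2] for p in P])
        print(n,c,b[0],"otsu",t,"top n",k.sum(),P.mean(0),W.mean(0),cv2.minAreaRect((W*1000).astype(np.float32)))
    B=blobs(mask(im,"red"),jb,30)
    for q in B:
        ys,xs=np.where(q[2]);W=np.array([plane(n,(x+jb[0],y+jb[1]),.028)[:2] for x,y in zip(xs,ys)])
        print(n,"red",q[0],q[1],W.mean(0),cv2.minAreaRect((W*1000).astype(np.float32)))
    m=cv2.inRange(hsv,(0,0,130),(180,70,255))
    for q in blobs(m,jb,3): print(n,"grey",q[0],q[1],"z31",plane(n,q[1],.031)[:2],"z50",plane(n,q[1],.050)[:2])
E
```

```text
top green 104 otsu 97.0 top n 67 [338.9104 218.1791] [ 0.5252 -0.1236] ((525.6453857421875, -123.68695068359375), (20.50596809387207, 20.999242782592773), 89.11528778076172)
top yellow 78 otsu 181.0 top n 59 [367.6949 217.4068] [ 0.526  -0.1978] ((526.2554931640625, -197.6128387451172), (20.251489639282227, 19.0293025970459), 14.677325248718262)
top blue 112 otsu 108.0 top n 65 [397.     217.9385] [ 0.5235 -0.2732] ((523.39794921875, -272.9967041015625), (20.467056274414062, 20.661842346191406), 74.57551574707031)
top red 158 [240.3038 211.5443] [0.5607 0.1368] ((561.7025756835938, 136.371826171875), (19.16038703918457, 85.21263885498047), 1.9031046628952026)
top red 148 [239.3784 242.0135] [0.4764 0.1388] ((477.05474853515625, 142.6392822265625), (20.69234848022461, 70.03634643554688), 1.982367992401123)
top grey 9 [251. 210.] z31 [0.5639 0.1072] z50 [0.5597 0.1058]
top grey 9 [229. 211.] z31 [0.5621 0.1675] z50 [0.5579 0.165 ]
top grey 24 [240.  224.5] z31 [0.524  0.1371] z50 [0.5205 0.1352]
top grey 10 [229.8 242. ] z31 [0.4764 0.1643] z50 [0.4738 0.1619]
top grey 9 [252. 241.] z3
[... 526 characters left out ...]
.890386581420898), 67.9887466430664)
scene red 212 [327.1887 236.2264] [0.4809 0.1423] ((479.9465026855469, 138.67108154296875), (89.39505767822266, 22.964933395385742), 89.66047668457031)
scene red 259 [293.888  249.9266] [0.5662 0.1441] ((564.6441650390625, 140.4740447998047), (90.58291625976562, 24.68524932861328), 89.72798156738281)
scene grey 9 [319.6667 224.1111] z31 [0.4782 0.1045] z50 [0.4886 0.1203]
scene grey 30 [310.6667 233.2   ] z31 [0.5107 0.1201] z50 [0.5202 0.1354]
scene grey 9 [286.8889 237.3333] z31 [0.5641 0.107 ] z50 [0.572  0.1227]
scene grey 10 [334.2 241. ] z31 [0.4762 0.1643] z50 [0.4867 0.1783]
scene grey 13 [300.3846 255.6154] z31 [0.5625 0.1672] z50 [0.5705 0.1811]
```

Call:
{"op": "send_rows", "data": {
  "increments": [
    [4.5,[0,0,0],[0,0,-0.126]],
    [4.5,[0,0,0],[0,0,-0.126]],
    [4.5,[0,0,0],[0,0,0]]
  ],
  "force": 25
}}

```text
clock: 0.4
position: [0.1379, -0.6093, 0.2263]
ee_rot: [-3.052, -0.741, -0.0]
force: [0.1, 0.5, -0.2]
width: 0.787
gripper_force: 0.0
```

```bash
cat > d.py <<'E'
import sys
from h import *
np.set_printoptions(precision=4,suppress=True)
def delta(p,yaw):
    s=arm.observe();R=Ro.from_rotvec(s["ee_rot"]).as_matrix()
    T=np.c_[[np.cos(yaw),np.sin(yaw),0],[np.sin(yaw),-np.cos(yaw),0],[0,0,-1]]
    print("pos",s["position"],"yaw",np.arctan2(R[1,0],R[0,0]),"shift cm",R.T@(np.array(p)-s["position"])*100,"turn",Ro.from_matrix(R.T@T).as_rotvec(),"F",s["force"],"w",s["width"]*9.2,"g",s["gripper_force"],"t",s["clock"])
if __name__=="__main__": v=list(map(float,sys.argv[1:]));delta(v[:3],v[3])
E
python3 d.py .526 -.1235 .16 .03
```

```text
pos [ 0.1379 -0.6093  0.2263] yaw 0.4766799281365302 shift cm [ 56.7706 -25.3501   6.6656] turn [-0.0009 -0.0001  0.4467] F [ 0.1017  0.5391 -0.2404] w 7.236643093883384 g 0.0 t 0.4
```

Call:
{"op": "send_rows", "data": {
  "increments": [
    [4.5,[0,0,0],[0,0,0.149]],
    [4.5,[0,0,0],[0,0,0.149]],
    [4.5,[0,0,0],[0,0,0.149]],
    [4.5,[3.9,-4.85,0],[0,0,0]],
    [4.5,[0,0,0],[0,0,0]]
  ]
}}

```text
clock: 0.9
position: [0.1732, -0.5652, 0.2262]
ee_rot: [-3.137, -0.047, -0.004]
force: [1.1, 0.6, -0.2]
width: 0.488
gripper_force: 0.0
```

```bash
python3 d.py .526 -.1235 .16 .03
```

```text
pos [ 0.1732 -0.5652  0.2262] yaw 0.029856327926295487 shift cm [ 36.5619 -43.0712   6.8764] turn [-0.0038 -0.0026 -0.0001] F [ 1.0782  0.6254 -0.2087] w 4.491222627045455 g 0.0 t 0.9
```

Call:
{"op": "send_rows", "data": {
  "increments": [
    [4.5,[2.9,-3.4,0],[0,0,0]],
    [4.5,[2.9,-3.4,0],[0,0,0]],
    [4.5,[2.9,-3.4,0],[0,0,0]],
    [4.5,[2.9,-3.4,0],[0,0,0]],
    [4.5,[2.9,-3.4,0],[0,0,0]]
  ]
}}

```text
clock: 1.4
position: [0.3095, -0.394, 0.2268]
ee_rot: [-3.141, -0.038, -0.0]
force: [0.6, -0.1, -0.4]
width: 0.485
gripper_force: 0.0
```

Call:
{"op": "send_rows", "data": {
  "increments": [
    [4.5,[2.9,-3.4,0],[0,0,0]],
    [4.5,[2.9,-3.4,0],[0,0,0]],
    [4.5,[2.9,-3.4,0],[0,0,0]],
    [4.5,[2.9,-3.4,0],[0,0,0]],
    [4.5,[2.9,-3.4,0],[0,0,0]]
  ]
}}

```text
clock: 1.9
position: [0.4496, -0.2201, 0.2269]
ee_rot: [-3.141, -0.038, -0.0]
force: [1.1, -0.9, 0.7]
width: 0.487
gripper_force: 0.0
```

Call:
{"op": "send_rows", "data": {
  "increments": [
    [4.5,[2.9,-3.4,0],[0,0,0]],
    [4.5,[2.9,-3.4,0],[0,0,0]],
    [4.5,[0,0,0],[0,0,0]]
  ]
}}

```text
clock: 2.2
position: [0.5084, -0.1454, 0.2268]
ee_rot: [-3.138, -0.053, -0.003]
force: [0.7, -0.8, 0.3]
width: 0.491
gripper_force: 0.0
```

```bash
python3 d.py .526 -.1235 .12 .03
```

```text
pos [ 0.5084 -0.1454  0.2268] yaw 0.03364556889420401 shift cm [ 1.8111 -2.099  10.6884] turn [-0.0033 -0.0021  0.0036] F [ 0.6972 -0.77    0.2602] w 4.518881978374896 g 0.0 t 2.2
```

Call:
{"op": "send_rows", "data": {
  "increments": [
    [4.5,[1.8,-2.1,0],[0,0,0]],
    [4.5,[0,0,4],[0,0,0]],
    [4.5,[0,0,4],[0,0,0]],
    [4.5,[0,0,2.5],[0,0,0]],
    [4.5,[0,0,0],[0,0,0]]
  ]
}}

```text
clock: 2.7
position: [0.5194, -0.1306, 0.1185]
ee_rot: [-3.14, -0.04, 0.011]
force: [-1.1, 0.2, -0.2]
width: 0.484
gripper_force: 0.0
```

```bash
python3 d.py .526 -.1232 .058 .03
```

```text
pos [ 0.5194 -0.1306  0.1185] yaw 0.02532430914295657 shift cm [ 0.718  -0.7172  6.0432] turn [-0.0014  0.0067 -0.0047] F [-1.0656  0.2397 -0.2462] w 4.451097734197648 g 0.0 t 2.7
```

Call:
{"op": "send_rows", "data": {
  "increments": [
    [4.5,[0.7,-0.7,0],[0,0,0]],
    [4.5,[0,0,0],[0,0,0]],
    [4.5,[0,0,0],[0,0,0]]
  ]
}}

```text
clock: 3.0
position: [0.5305, -0.1233, 0.1233]
ee_rot: [3.141, 0.044, 0.004]
force: [-0.8, -0.5, -0.4]
width: 0.491
gripper_force: 0.0
```

```bash
python3 d.py .526 -.1232 .058 .03
```

```text
pos [ 0.5305 -0.1233  0.1233] yaw 0.027949449787533616 shift cm [-0.4642 -0.0226  6.5325] turn [ 0.0004 -0.0028 -0.0021] F [-0.8002 -0.5306 -0.3654] w 4.515893307219822 g 0.0 t 3.0
```

Call:
{"op": "send_rows", "data": {
  "increments": [
    [4.5,[0,0,0],[0,0,0]],
    [4.5,[0,0,0],[0,0,0]],
    [4.5,[0,0,0],[0,0,0]]
  ]
}}

```text
clock: 3.3
position: [0.5292, -0.1238, 0.1221]
ee_rot: [3.141, 0.043, 0.001]
force: [-0.5, -0.5, 0.4]
width: 0.494
gripper_force: 0.0
```

Call:
{"op": "send_rows", "data": {
  "increments": [
    [4.5,[0,0,0],[0,0,0]]
  ]
}}

```text
clock: 3.4
position: [0.529, -0.1237, 0.1219]
ee_rot: [3.141, 0.043, 0.0]
force: [0.3, -0.3, -0.3]
width: 0.491
gripper_force: 0.0
```

```bash
python3 d.py .526 -.1232 .058 .03
```

```text
pos [ 0.529  -0.1237  0.1219] yaw 0.02743599227798276 shift cm [-0.3037 -0.0607  6.3853] turn [ 0.0001 -0.0001 -0.0026] F [ 0.3442 -0.2728 -0.3378] w 4.521398959020641 g 0.0 t 3.4
```

Call:
{"op": "send_rows", "data": {
  "increments": [
    [4.5,[-0.3,-0.05,0],[0,0,0]],
    [4.5,[0,0,2.4],[0,0,0]],
    [4.5,[0,0,2],[0,0,0]],
    [4.5,[0,0,2],[0,0,0]],
    [4.5,[0,0,0],[0,0,0]]
  ]
}}

```text
clock: 3.9
position: [0.524, -0.1229, 0.0555]
ee_rot: [-3.141, -0.044, 0.007]
force: [-1.4, -0.4, 0.5]
width: 0.492
gripper_force: 0.0
```

Call:
{"op": "send_rows", "data": {
  "increments": [
    [4.5,[0,0,0],[0,0,0]],
    [4.5,[0,0,0],[0,0,0]],
    [4.5,[0,0,0],[0,0,0]]
  ]
}}

```text
clock: 4.2
position: [0.5268, -0.1233, 0.0588]
ee_rot: [3.141, 0.043, 0.003]
force: [-1.4, -0.5, -0.3]
width: 0.494
gripper_force: 0.0
```

```bash
python3 d.py .526 -.1232 .058 .03
python3 -c "
from h import *
cv2.imwrite('pics/s1.png',cv2.resize(arm.get_image('scene')[100:220,190:350,::-1],None,fx=4,fy=4))"
```

```text
pos [ 0.5268 -0.1233  0.0588] yaw 0.027657492172240693 shift cm [-0.0795 -0.0114  0.0784] turn [ 0.0004 -0.0017 -0.0023] F [-1.4184 -0.5325 -0.3351] w 4.540254161899595 g 0.0 t 4.2
```

View pics/s1.png

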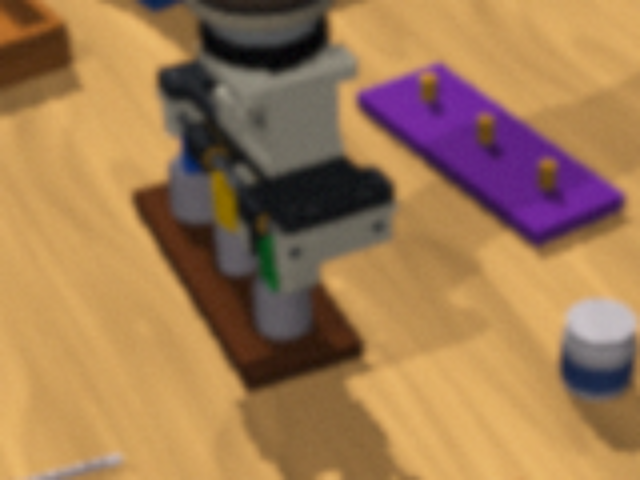

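The crop shows the fingers straddling the green grip (crop pixel (265,260)), clear of the yellow one. Close.

Call:
{"op": "send_rows", "data": {
  "increments": [
    [0,[0,0,0],[0,0,0]],
    [0,[0,0,0],[0,0,0]],
    [0,[0,0,0],[0,0,0]],
    [0,[0,0,0],[0,0,0]],
    [0,[0,0,0],[0,0,0]]
  ],
  "force": 30
}}

```text
clock: 4.75
position: [0.5261, -0.1232, 0.0578]
ee_rot: [3.141, 0.044, 0.0]
force: [0.1, -0.0, 1.6]
width: 0.238
gripper_force: 30.0
```

Call:
{"op": "send_rows", "data": {
  "increments": [
    [0,[0,0,-2],[0,0,0]],
    [0,[0,0,-3],[0,0,0]],
    [0,[0,0,-3],[0,0,0]],
    [0,[0,0,0],[0,0,0]],
    [0,[0,0,0],[0,0,0]]
  ]
}}

```text
clock: 5.25
position: [0.5261, -0.1232, 0.1378]
ee_rot: [3.141, 0.043, 0.001]
force: [-1.1, 0.2, -3.0]
width: 0.236
gripper_force: 30.0
```

```bash
python3 d.py .5203 .1355 .14 .03
```

```text
pos [ 0.5261 -0.1232  0.1378] yaw 0.02761024720265895 shift cm [  0.1349 -25.8794  -0.2298] turn [ 0.0003 -0.0007 -0.0024] F [-1.0652  0.1593 -2.9517] w 2.1696528504808485 g 29.990271627902985 t 5.25
```

Call:
{"op": "send_rows", "data": {
  "increments": [
    [0,[0,-4.2,0],[0,0,0]],
    [0,[0,-4.3,0],[0,0,0]],
    [0,[0,-4.3,0],[0,0,0]],
    [0,[0,-4.3,0],[0,0,0]],
    [0,[0,-4.3,0],[0,0,0]]
  ]
}}

```text
clock: 5.75
position: [0.5187, 0.092, 0.136]
ee_rot: [3.141, 0.043, -0.004]
force: [1.4, -0.3, -1.5]
width: 0.237
gripper_force: 30.0
```

Call:
{"op": "send_rows", "data": {
  "increments": [
    [0,[0.1,-3,0],[0,0,0]],
    [0,[0,-1.4,0],[0,0,0]],
    [0,[0,0,0],[0,0,0]],
    [0,[0,0,0],[0,0,0]],
    [0,[0,0,0],[0,0,0]]
  ]
}}

```text
clock: 6.25
position: [0.5199, 0.1324, 0.1372]
ee_rot: [3.14, 0.039, -0.001]
force: [-0.2, -0.3, -1.7]
width: 0.239
gripper_force: 30.0
```

```bash
python3 d.py .5203 .1355 .107 .03
python3 - <<'E'
from h import *
for n,(x,y,w,h) in dict(top=(200,160,100,100),scene=(240,150,140,130)).items():
    im=np.ascontiguousarray(arm.get_image(n)[:,:,::-1]);cv2.imwrite(f"pics/{n}2.png",im)
    cv2.imwrite(f"pics/{n}2c.png",cv2.resize(im[y:y+h,x:x+w],None,fx=4,fy=4))
S=[cv2.imread(f"pics/{n}2c.png") for n in("top","scene")]
o=np.zeros((520,800,3),np.uint8);o[:400,:240]=S[0][:,80:320];o[:520,240:]=S[1][:,:560];cv2.imwrite("pics/both2.png",o)
E
```

```text
pos [0.5199 0.1324 0.1372] yaw 0.0249816848544559 shift cm [ 0.0481 -0.3179  3.0167] turn [ 0.0014  0.0009 -0.005 ] F [-0.1781 -0.3101 -1.6584] w 2.200749747523557 g 29.990146458148956 t 6.25
```

View pics/both2.png

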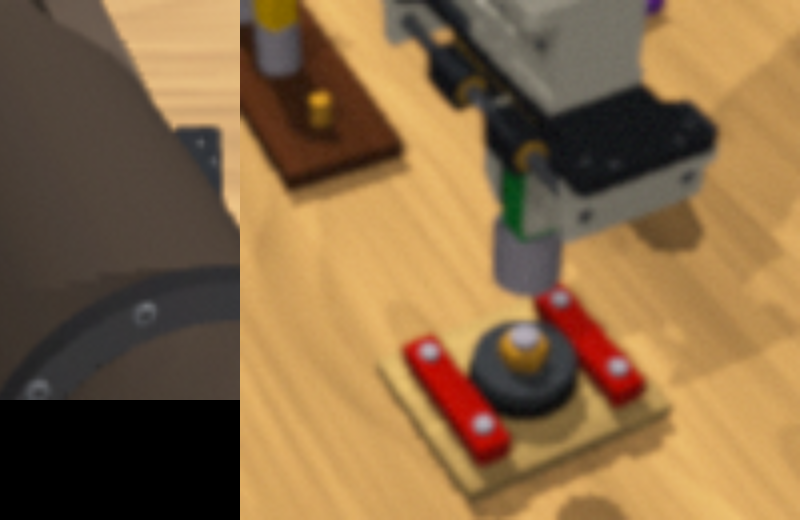

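The scene crop shows the green socket upright in the fingers, its cup at crop (527,255), about over the nut at crop (522,345); the top view is blocked by the arm. I check the socket's offset in the grip from the cup's silhouette.

```bash
python3 - <<'E'
from h import *
im=cv2.imread("pics/scene2.png");g=cv2.cvtColor(im,cv2.COLOR_BGR2HSV)[:,:,1].astype(float)
p=arm.observe()["position"]
cen=[]
for r in (212,214,216,218):
    d=np.diff(cv2.GaussianBlur(g[r:r+1],(3,1),0)[0]);
    x=np.arange(len(d))+.5
    def edge(a,b,s): w=np.clip(s*d[a:b],0,None)**2;return (w*x[a:b]).sum()/w.sum()
    L,Rr=edge(296,311,-1),edge(313,328,1);cen.append((L+Rr)/2);print(r,L,Rr,(L+Rr)/2)
for z in(.007,.02):
    for dx in(0,.003):
        print(z,dx,proj("scene",[p[0]+dx,p[1],p[2]-.043+z]))
E
```

```text
212 303.2217627366585 319.6439346410696 311.43284868886406
214 303.1365439907993 319.4114531138153 311.27399855230726
216 303.22529944176466 319.231394783019 311.2283471123918
218 303.26540106716055 319.11672717728885 311.1910641222247
0.007 0 [311.07077712 215.49281904]
0.007 0.003 [309.82352088 215.94696202]
0.02 0 [311.31617941 210.99037167]
0.02 0.003 [310.05558325 211.44406673]
```

Call:
{"op": "send_rows", "data": {
  "increments": [
    [0,[0.05,-0.3,0],[0,0,0]],
    [0,[0,0,2],[0,0,0]],
    [0,[0,0,1.2],[0,0,0]],
    [0,[0,0,0],[0,0,0]],
    [0,[0,0,0],[0,0,0]]
  ]
}}

```text
clock: 6.85
position: [0.5202, 0.1376, 0.1057]
ee_rot: [3.141, 0.043, -0.001]
force: [-0.1, 1.0, -1.7]
width: 0.239
gripper_force: 30.0
```

Call:
{"op": "send_rows", "data": {
  "increments": [
    [0,[0,0,0],[0,0,0]],
    [0,[0,0,0],[0,0,0]]
  ]
}}

```text
clock: 7.05
position: [0.5208, 0.1379, 0.1064]
ee_rot: [-3.141, -0.044, -0.002]
force: [0.9, 0.7, -3.0]
width: 0.239
gripper_force: 30.0
```

```bash
python3 d.py .5203 .1355 .0755 .03
```

```text
pos [0.5208 0.1379 0.1064] yaw 0.02771672536410676 shift cm [-0.057   0.2433  3.086 ] turn [-0.0002 -0.001  -0.0023] F [ 0.8689  0.7416 -2.9647] w 2.2015314058686397 g 29.99037802219391 t 7.05
```

Call:
{"op": "send_rows", "data": {
  "increments": [
    [0,[-0.05,0.24,0],[0,0,0]],
    [0,[0,0,0.5],[0,0,0]],
    [0,[0,0,0.5],[0,0,0]],
    [0,[0,0,0],[0,0,0]],
    [0,[0,0,0],[0,0,0]]
  ]
}}

```text
clock: 7.55
position: [0.5197, 0.1353, 0.0954]
ee_rot: [3.141, 0.044, -0.001]
force: [0.0, -0.5, -2.3]
width: 0.241
gripper_force: 30.0
```

Call:
{"op": "send_rows", "data": {
  "increments": [
    [0,[0,0,0.3],[0,0,0]],
    [0,[0,0,0.3],[0,0,0]],
    [0,[0,0,0.2],[0,0,0]],
    [0,[0,0,0],[0,0,0]]
  ]
}}

```text
clock: 7.95
position: [0.5197, 0.1352, 0.0873]
ee_rot: [3.141, 0.044, -0.001]
force: [0.3, 0.3, -2.1]
width: 0.236
gripper_force: 30.0
```

```bash
python3 d.py .5203 .1355 .0755 .03
```

```text
pos [0.5197 0.1352 0.0873] yaw 0.027717903801489436 shift cm [ 0.0616 -0.024   1.182 ] turn [ 0.0002  0.0006 -0.0023] F [ 0.3464  0.3388 -2.0695] w 2.170382909901419 g 29.99022513628006 t 7.95
```

Call:
{"op": "send_rows", "data": {
  "increments": [
    [0,[0.05,0,0],[0,0,0]],
    [0,[0,0,0.2],[0,0,0]],
    [0,[0,0,0.2],[0,0,0]],
    [0,[0,0,0.2],[0,0,0]],
    [0,[0,0,0],[0,0,0]]
  ]
}}

```text
clock: 8.45
position: [0.5202, 0.1353, 0.0814]
ee_rot: [3.141, 0.044, -0.001]
force: [0.8, 0.4, -1.7]
width: 0.241
gripper_force: 30.0
```

```bash
python3 d.py .5203 .1355 .0755 .03
```

```text
pos [0.5202 0.1353 0.0814] yaw 0.02772061160271606 shift cm [ 0.0133 -0.0213  0.5855] turn [ 0.0002  0.0006 -0.0023] F [ 0.7819  0.3904 -1.7212] w 2.2173021198917335 g 29.99031364917755 t 8.45
```

Call:
{"op": "send_rows", "data": {
  "increments": [
    [0,[0,0,0.2],[0,0,0]],
    [0,[0,0,0.2],[0,0,0]],
    [0,[0,0,0.15],[0,0,0]],
    [0,[0,0,0],[0,0,0]],
    [0,[0,0,0],[0,0,0]]
  ]
}}

```text
clock: 8.95
position: [0.5204, 0.1354, 0.0762]
ee_rot: [3.141, 0.044, -0.0]
force: [-0.8, -0.6, -1.6]
width: 0.236
gripper_force: 30.0
```

Call:
{"op": "send_rows", "data": {
  "increments": [
    [0,[0,0,0.1],[0,0,0]],
    [0,[0,0,0.05],[0,0,0]],
    [0,[0,0,0],[0,0,0]],
    [0,[0,0,0],[0,0,0]]
  ]
}}

```text
clock: 9.35
position: [0.5205, 0.1354, 0.0748]
ee_rot: [-3.141, -0.043, -0.0]
force: [-0.4, 0.1, 0.5]
width: 0.238
gripper_force: 30.0
```

Call:
{"op": "send_rows", "data": {
  "increments": [
    [0,[0,0,0.08],[0,0,0]],
    [0,[0,0,0],[0,0,0]],
    [0,[0,0,0],[0,0,0]]
  ]
}}

```text
clock: 9.65
position: [0.5205, 0.1354, 0.0747]
ee_rot: [3.141, 0.044, 0.001]
force: [-3.6, -0.9, 10.4]
width: 0.241
gripper_force: 30.0
```

```bash
python3 - <<'E'
from h import *
im=arm.get_image('scene')[:,:,::-1];cv2.imwrite('pics/s3.png',cv2.resize(im[110:280,200:390],None,fx=3.5,fy=3.5)); s=arm.observe();print(s["position"],s["force"])
E
```

```text
[0.52052508 0.1353777  0.07475953] [-2.85312815 -2.32102591 10.23135268]
```

View pics/s3.png

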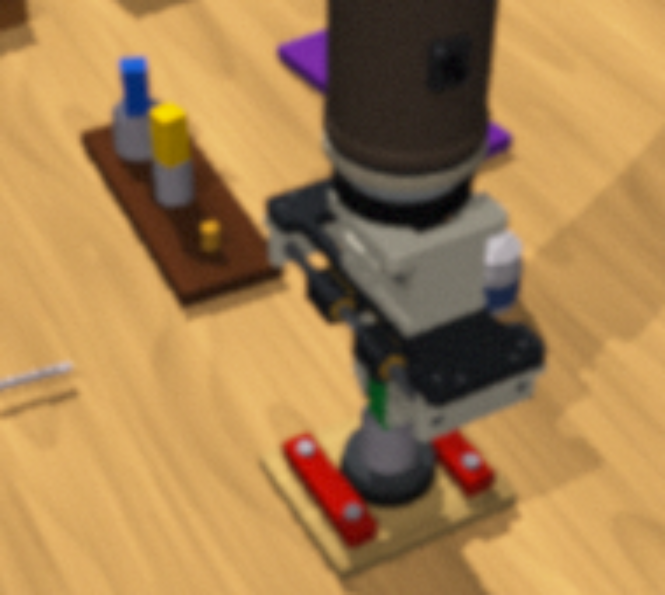

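The picture shows the green socket upright with its rim on the disc (crop (388,465)). Blue and yellow are still on their pegs at (135,120) and (172,165). The TCP stopped at the computed home height under about 12 N of push. The two views put the bolt top at 50 mm, which matches the 24 mm nut.

```bash
python3 -c "
from cell import arm
print(arm.sign_off())"
```

```text
the job is handed in; nothing more can be done
None
```

The middle (green, 26 mm) socket is seated fully home and upright on the jig's 24 mm nut with the gripper closed on it, the small and large sockets never left their rack pegs, and the job is handed in; I picked the size from the images instead of trying the smallest socket first.

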